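Fetch the spatula out of the covered tool box

TASK

The stirring spatula lies shut in the blue tool box. Lift the loose yellow cover off its two pins by its black handle, lay it flat on the free table to the right of the box and let go of it; then grip the spatula by its teal handle and bring it out through the opening, which is much shorter than the spatula: tilt it handle end up and draw it out lengthwise from under the fixed deck. Finish while holding the spatula still in the gripper, all of it at least 5 cm above the top of the box and touching nothing else; leave the three loose moulds where they stand.

Things in the scene. Friction and masses are not known exactly. Their poses are not given: they have to be found in the camera images.
- tool_box: Blue flat tool box fixed to the table, 350 x 190 x 64 mm (x, y, z); origin at the centre of its underside, x along its length, roughly away from the robot, y to the left. Walls and white floor 5 mm thick, top deck 4 mm (z 60 to 64): 55 mm clear height inside; inside 340 x 180. The top is closed but for the opening; the deck from x -175 to -20 hides the spatula's blade.
- opening (a point): Centre of the opening in the tool box's deck, at the deck's upper face (64 mm over the table, box x +65); axes as the tool box. The opening is 170 mm long (x) by 140 mm wide (y): box x -20 to 150, y -70 to 70. Two upright brass pins, 6 mm diameter, 8 mm tall, stand on the deck at box (-29.5, 50) and (159.5, -50).
- cover_handle (a point): Centre of the black grip bar of the loose cover: bar 70 mm long (x), 16 wide (y), 14 high, on two posts, 37 mm above the underside of the yellow plate, over its middle. Plate 206 x 156 x 4 mm, 0.25 kg; at the start it lies on the deck over the opening, its x along the box's x, two 10 mm holes round the pins.
- spatula_mid (a point): Middle of the spatula, half-way up: 297 mm long (y), up to 40 wide, 18 high, 0.09 kg; at the start flat on the box floor, its +y about along the box's +x. The teal handle, 24 mm wide (x), 18 high, runs from y +48 to +148, under the opening; the dark grey blade from +48 to -148, mostly under the closed deck.
- spatula_handle_end (a point): Handle end of the spatula: on its axis at y +145 mm, half-way up.
- spatula_blade (a point): Point near the blade end of the spatula: on its axis at y -120 mm, 28 mm short of the tip, half-way up.
- heart_mould: Bystander: small cream heart-shaped mould, 51 x 57 x 47 mm, loose on the worktop to the left or right of the box; origin at the centre of its underside.
- dome_mould: Bystander: cream dome-shaped mould, 72 x 72 x 76 mm, loose on the worktop to the left or right of the box; origin at the centre of its underside.
- aqua_mould: Bystander: round aqua mould, 86 x 93 x 42 mm, loose on the worktop to the left or right of the box; origin at the centre of its underside.
- cover: The loose cover; origin at the centre of the plate's underside, axes as at cover_handle.
- spatula: The spatula; origin on its underside, 9 mm below spatula_mid, same axes.

How it is judged:
By the outcome, as a careful person would: the job done as asked, in the order asked, and still so for the second after the job is handed in, while the arm keeps its last pose, push and grip.
It also fails if it takes over 58 s, if anything falls off the work surface, if the arm or the gripper's body presses on something with over 40 N, if the wrist force passes 120 N, or if a joint passes its speed limit or range.

ROBOT

A 7-joint arm with a two-finger parallel gripper is mounted at the origin on a cart in front of the work surface, level with it; the furniture and walls round the work are solid. World frame = base frame: x ahead of the robot, y to its left, z up, the work surface at z = 0. Lengths are in m, angles in rad, forces in N, time in s.
With the tool pointing down it reaches from about 0.4 to 0.85 m from the base axis. Payload 4.5 kg.
Tool frame: the origin (TCP) lies on the centre line of the jaws, within the pads' length; the fingertips stand r.tip_reach ahead of it and the grasp point (between the pads) lies 3 mm ahead of it (r.tip_reach is the distance from the TCP to the fingertips, in m); z points along the fingers, y is the line along which they close (so a half turn about z gives the same grasp; the last joint's range is limited). The gripper opens to 88 mm and grips with 3 to 60 N. Pads are 18 mm wide; open, the fingers measure 123 mm over their backs; the gripper's body (75 mm by 187 mm) begins 45 mm behind the grasp point.
Start: joints at [1.155, 0.689, -0.195, 1.565, 0.157, 0.902, -0.215], TCP at [0.272, -0.563, 0.261] pointing down, gripper open.
Joint ranges: [-3.01, 3.01], [-0.46, 2.08], [-1.47, 1.51], [0.13, 2.56], [-1, 4.14], [0.04, 2.09], [-2.66, 2.66]. Speed limits (rad/s): [2.57, 2.57, 3.14, 3.14, 3.14, 3.14, 3.14].

INTERFACE

Orientations are given as a unit quaternion [x, y, z, w].
In Python, from plant import readout, eyes, ticket, r gives the robot as it stands. The module is installed in compiled form; this text tells all that it offers.
- The arm moves only by the tool carry_out, never from a script. Its argument "motion" is a list that holds one entry, the list of rows, each a list of 7 numbers: the shift along the tool's x, y, z in mm, then the turn, a rotation vector about the tool's x, y, z in rad, then the opening in per cent of the stroke, from 0 (shut) to 100 (fully open). In form: [[[dx, dy, dz, ax, ay, az, claw], ...]]. A call has 1 to 8 rows; each row shifts and turns the commanded pose from where the row before left it, along the tool's axes as they then stand; what a row does not reach is not made up. A row lasts 1/10 s, in which the tool goes at most 50 mm and 8.59 degrees, less where a joint would pass 70% of its speed; a pose out of reach is approached as far as the arm can. A call is refused whole if a number of a shift passes 50 or a number of a turn 0.15, either way. A call with a gripper value outside its range is refused whole. The fingers move at their own pace and stop on an object; "squeeze" is the grip in N (left out, the last holds). Time passes only in rows, so rows that do not move let the fingers close. It gives the time, the measured TCP pose, the force and the opening at its end, in the units of the state.
- readout.get_state(): the state, without advancing time (a new reading comes with each control period).
- eyes.snapshot(name): name is "scene" or "top"; returns a dict with "pixels" (480x640x3 uint8, red, green, blue), "K" (3x3 intrinsics, pixels), "origin" and "attitude" of the camera in the world. Camera axes: x right, y down, z forward; pixel columns grow to the right and rows downward; lengths in m; the calibration is good to about 2 mm. A picture is of the moment at which its call begins. There is no depth.
- ticket.finish_job(): hands the job in, once; it reports no verdict.
The state is a dict: "clock": time; "q": joint angles; "qd": joint speeds; "joint_torque": joint torques, N m; "tool_pos": TCP position; "eef_rot": TCP orientation; "contact_force": force on the tool from outside, world axes, zero at the start; "moment": the same for the moment, N m; "opening": opening from 0.0 (shut) to 1.0 (fully open).
Only numpy, scipy, OpenCV 4.12 (cv2) and the standard library are available. Lean on these libraries where they do the work, as an engineer would, in place of code of your own. Each camera call takes 0.05 s, during which the arm holds its last target. There are 200 camera calls.

## Working session

There is one attempt and no reset: what is moved stays moved. The work goes in short steps, Python scripts to look and compute and a tool call to move; the robot and the scene stay as the last step left them, time stands still between calls to the robot, and variables do not carry over. Pictures are saved under pics/ and viewed, on a budget of 10 in all, crops included, one or two more only if the job needs it, and the job is handed in when it is done.

Besides the shell and the picture viewer there is one more tool, called after "Emit:" as name(argument=value, ...), one argument or row to a line, values as JSON. carry_out: Moves the arm, as the interface text tells. Its arguments: {"type":"object","properties":{"motion":{"type":"array","items":{"type":"array","items":{"type":"array","items":{"type":"number"}}}},"squeeze":{"type":"number"}},"required":["motion"]}

```bash
mkdir -p pics
cat > h.py <<'E'
import numpy as np, cv2, json
from scipy.spatial.transform import Rotation as R
from plant import readout, eyes, ticket, r
def rot(a):
    a=np.array(a,float)
    return a if a.shape==(3,3) else R.from_quat(a).as_matrix()
def snap(n,f=None,crop=None,scale=1):
    s=eyes.snapshot(n); im=s["pixels"][:,:,::-1].copy()
    if crop: x0,y0,x1,y1=crop; im=im[y0:y1,x0:x1]
    if scale!=1: im=cv2.resize(im,None,fx=scale,fy=scale,interpolation=cv2.INTER_CUBIC)
    if f: cv2.imwrite("pics/"+f,im)
    return s
def ray(s,px,z):
    d=rot(s["attitude"])@np.linalg.inv(s["K"])@np.array([px[0],px[1],1.]); o=np.array(s["origin"])
    return o+d*(z-o[2])/d[2]
def proj(s,p):
    c=rot(s["attitude"]).T@(np.array(p)-s["origin"]); c=s["K"]@c; return c[:2]/c[2]
def st():
    s=readout.get_state()
    for k in("clock","tool_pos","eef_rot","contact_force","opening","q"): print(k,np.round(s[k],4))
    return s
def delta(pos,Rm=None):
    "tool-frame mm shift and rotvec from current to target"
    s=readout.get_state(); A=rot(s["eef_rot"])
    print("shift mm",np.round(A.T@(np.array(pos)-s["tool_pos"])*1000,1))
    if Rm is not None: print("rotvec",np.round(R.from_matrix(A.T@Rm).as_rotvec(),3))
E
python3 - <<'E'
from h import *
st(); print(r.tip_reach)
for n in("top","scene"):
    s=snap(n,n+"0.png"); print(n,s["origin"],s["attitude"],s["K"].tolist() if hasattr(s["K"],"tolist") else s["K"])
E
```

```text
clock 0.0
tool_pos [ 0.2714 -0.5623  0.2599]
eef_rot [ 9.748e-01  2.230e-01 -3.000e-04 -8.000e-04]
contact_force [0.238  0.2219 0.787 ]
opening 1.0049
q [ 1.1548  0.69   -0.1945  1.5663  0.1573  0.9025 -0.2151]
0.022
top [ 0.34121005 -0.12687139  1.27665607] [ 0.70497311 -0.70464094  0.05108185 -0.06232742] [[438.49563626906104, 0.0, 322.5911213178412], [0.0, 438.49563626906104, 248.73013632648926], [0.0, 0.0, 1.0]]
scene [0.06016017 0.508564   1.0407894 ] [-0.28141436  0.89775496 -0.32398486  0.09937707] [[485.1600529511088, 0.0, 315.2684687666679], [0.0, 485.1600529511088, 244.29580212305964], [0.0, 0.0, 1.0]]
```

View pics/top0.png

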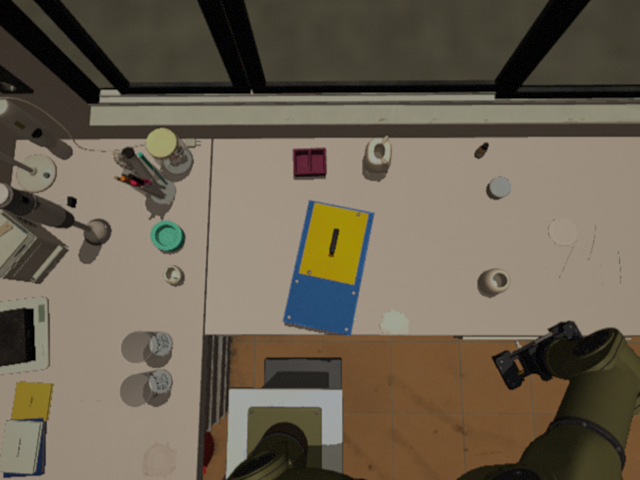

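View pics/scene0.png

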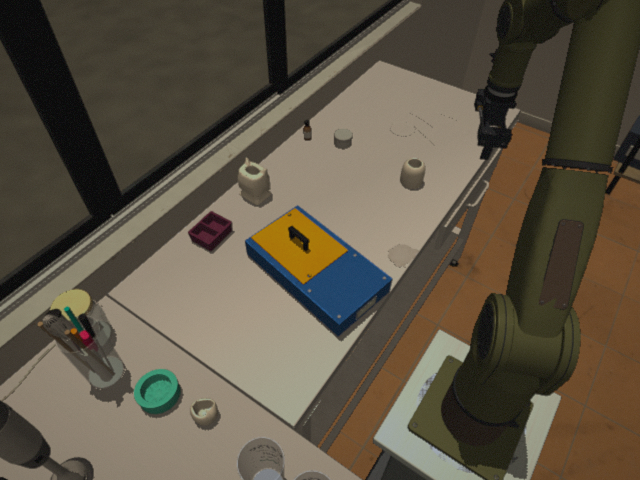

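Top view: box corners near (308,200), (374,212), (351,333), (284,321), cover handle at (334,242). Dome mould is at (495,282), heart at (174,275) and aqua at (167,236). The table right of the box (px 385–470) is free.

Run:
```python
from h import *
snap("top","crop1.png",(270,190,470,340),4)
```

```text
(no output)
```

View pics/crop1.png

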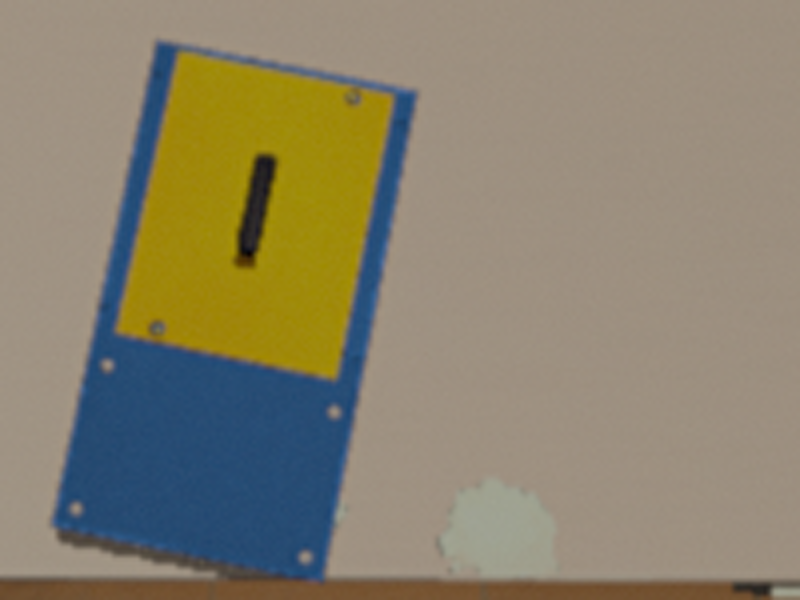

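Crop shows box corners at (157,42), (416,92), (323,579), (53,524); bar from (265,155) to (246,258).

```bash
cat >> h.py <<'E'
def rng(): pass
E
python3 - <<'E'
from h import *
s=snap("top")
f=lambda p:(270+p[0]/4-.4,190+p[1]/4-.4)
C=[ray(s,f(p),.064)[:2] for p in[(157,42),(416,92),(323,579),(53,524)]]
print(np.round(C,4), [np.linalg.norm(C[i]-C[(i+1)%4]) for i in range(4)])
c=np.mean(C,0);d=(C[0]-C[3]+C[1]-C[2]);print("centre",c,"yaw",np.arctan2(d[1],d[0]))
V=[ray(s,f(p),.068)[:2] for p in[(177,52),(394,95),(338,380),(115,333)]]
cv=np.mean(V,0);d=V[0]-V[3]+V[1]-V[2];print("cover",cv,"yaw",np.arctan2(d[1],d[0]),[np.linalg.norm(V[i]-V[(i+1)%4]) for i in range(4)])
yaw=np.arctan2(d[1],d[0]);print("cover from box",c+.065*np.array([np.cos(yaw),np.sin(yaw)]))
for p in[(265,155),(246,253)]: print("bar",ray(s,f(p),.108))
for p in[(352,97),(157,328)]: print("pin",ray(s,f(p),.072))
for n,p in dict(dome=(495,275),cup=(378,155),heart=(174,275),edge=(385,334),edge2=(600,334)).items(): print(n,ray(s,p,.0 if 'edge' in n else .04))
E
```

```text
[[ 0.6783 -0.0679]
 [ 0.6412 -0.2518]
 [ 0.3022 -0.1831]
 [ 0.3387  0.0009]] [np.float64(0.1875865080303705), np.float64(0.3459139307997125), np.float64(0.18761258648182466), np.float64(0.34647511936565506)]
centre [ 0.49010808 -0.12544693] yaw -0.19990973186698013
cover [ 0.55352417 -0.13821368] yaw -0.2047933576430977 [np.float64(0.1567102004375166), np.float64(0.20547612856192002), np.float64(0.15736400494646333), np.float64(0.20481377118038438)]
cover from box [ 0.55374978 -0.13866564]
bar [ 0.58660318 -0.14402012  0.108     ]
bar [ 0.51922165 -0.13101393  0.108     ]
pin [ 0.6357445  -0.20590487  0.072     ]
pin [ 0.47237388 -0.0696392   0.072     ]
dome [ 0.46626406 -0.59202601  0.04      ]
cup [ 0.82181922 -0.27015129  0.04      ]
heart [0.46613217 0.31572701 0.04      ]
edge [ 0.30135805 -0.28484764  0.        ]
edge2 [ 0.30272019 -0.89242858  0.        ]
```

```bash
cat >> h.py <<'E'
def down(yaw,tilt=0):
    "tool x along heading yaw, z down; tilt>0 raises tool x (about box y)"
    x=np.array([np.cos(yaw),np.sin(yaw),0]); z=np.array([0,0,-1.])
    x,z=x*np.cos(tilt)-z*np.sin(tilt), z*np.cos(tilt)+x*np.sin(tilt)
    return np.c_[x,np.cross(z,x),z]
def plan(pos,Rm,n,start=None):
    s=readout.get_state()
    p0,A=(np.array(s["tool_pos"]),rot(s["eef_rot"])) if start is None else start
    rv=R.from_matrix(A.T@Rm).as_rotvec()/n; dp=(np.array(pos)-p0)/n
    for i in range(n):
        print(np.round(A.T@dp*1000,1).tolist(),np.round(rv,3).tolist()); A=A@R.from_rotvec(rv).as_matrix()
    return np.array(pos),Rm
E
python3 - <<'E'
from h import *
w=plan([.5535,-.138,.2],down(-.2),16)
E
```

```text
[27.4, -16.2, 3.8] [-0.0, 0.0, 0.041]
[26.7, -17.3, 3.8] [-0.0, 0.0, 0.041]
[26.0, -18.4, 3.8] [-0.0, 0.0, 0.041]
[25.2, -19.4, 3.8] [-0.0, 0.0, 0.041]
[24.4, -20.4, 3.8] [-0.0, 0.0, 0.041]
[23.6, -21.4, 3.8] [-0.0, 0.0, 0.041]
[22.7, -22.4, 3.8] [-0.0, 0.0, 0.041]
[21.8, -23.3, 3.8] [-0.0, 0.0, 0.041]
[20.8, -24.1, 3.8] [-0.0, 0.0, 0.041]
[19.8, -25.0, 3.8] [-0.0, 0.0, 0.041]
[18.8, -25.7, 3.8] [-0.0, 0.0, 0.041]
[17.7, -26.5, 3.8] [-0.0, 0.0, 0.041]
[16.6, -27.2, 3.8] [-0.0, 0.0, 0.041]
[15.5, -27.8, 3.8] [-0.0, 0.0, 0.041]
[14.4, -28.4, 3.8] [-0.0, 0.0, 0.041]
[13.2, -29.0, 3.8] [-0.0, 0.0, 0.041]
```

Emit:
carry_out(
  motion=[
    [[27, -16, 4, 0, 0, 0.04, 100], [27, -17, 4, 0, 0, 0.04, 100], [26, -18, 4, 0, 0, 0.04, 100], [25, -19, 4, 0, 0, 0.04, 100], [24, -20, 4, 0, 0, 0.04, 100], [24, -21, 4, 0, 0, 0.04, 100], [23, -22, 4, 0, 0, 0.04, 100], [22, -23, 4, 0, 0, 0.04, 100]],
  ],
)

```text
clock: 1.0
tool_pos: [0.414, -0.3519, 0.2285]
eef_rot: [0.998, 0.064, 0.0, -0.0]
contact_force: [-0.3, 0.3, 0.3]
opening: 0.998
```

Emit:
carry_out(
  motion=[
    [[21, -24, 4, 0, 0, 0.04, 100], [20, -25, 4, 0, 0, 0.04, 100], [19, -26, 4, 0, 0, 0.04, 100], [18, -26, 4, 0, 0, 0.04, 100], [17, -27, 4, 0, 0, 0.04, 100], [15, -28, 4, 0, 0, 0.04, 100], [14, -28, 4, 0, 0, 0.04, 100], [13, -29, 4, 0, 0, 0.04, 100]],
  ],
)

```text
clock: 1.8
tool_pos: [0.5537, -0.1392, 0.1964]
eef_rot: [0.995, -0.096, -0.0, 0.0]
contact_force: [0.6, -0.2, -0.7]
opening: 1.002
```

Run:
```python
from h import *
st(); delta([.5535,-.138,.104],down(-.2))
```

```text
clock 1.8
tool_pos [ 0.5537 -0.1392  0.1964]
eef_rot [ 9.954e-01 -9.570e-02 -1.000e-04  0.000e+00]
contact_force [ 0.6019 -0.1554 -0.6944]
opening 1.002
q [ 0.1182  0.7041  0.0804  1.804  -0.0874  0.637  -1.5126]
shift mm [-0.4 -1.2 92.4]
rotvec [0.    0.    0.008]
```

Emit:
carry_out(
  motion=[
    [[0, -1, 30, 0, 0, 0.008, 100], [0, 0, 30, 0, 0, 0, 100], [0, 0, 20, 0, 0, 0, 60], [0, 0, 12, 0, 0, 0, 40], [0, 0, 0, 0, 0, 0, 0], [0, 0, 0, 0, 0, 0, 0], [0, 0, 0, 0, 0, 0, 0], [0, 0, 0, 0, 0, 0, 0]],
  ],
  squeeze=30,
)

```text
clock: 2.6
tool_pos: [0.554, -0.1397, 0.1058]
eef_rot: [0.995, -0.099, 0.001, 0.0]
contact_force: [0.2, 0.5, 0.7]
opening: 0.473
```

Emit:
carry_out(
  motion=[
    [[0, 0, 0, 0, 0, 0, 0], [0, 0, 0, 0, 0, 0, 0], [0, 0, -8, 0, 0, 0, 0], [0, 0, -12, 0, 0, 0, 0], [0, 0, -20, 0, 0, 0, 0], [0, 0, -20, 0, 0, 0, 0], [0, 0, -10, 0, 0, 0, 0], [0, 0, 0, 0, 0, 0, 0]],
  ],
)

```text
clock: 3.4
tool_pos: [0.5543, -0.1398, 0.1765]
eef_rot: [0.995, -0.099, 0.002, 0.0]
contact_force: [-0.3, 0.4, -2.4]
opening: 0.179
```

Run:
```python
from h import *
st(); snap("scene","lift.png",(200,150,500,375),2)
a=plan([.535,-.40,.172],down(-.2),8);
```

```text
clock 3.4
tool_pos [ 0.5543 -0.1398  0.1765]
eef_rot [ 9.951e-01 -9.900e-02  1.700e-03  3.000e-04]
contact_force [-0.3281  0.3724 -2.4132]
opening 0.1788
q [ 0.1209  0.7334  0.0773  1.8204 -0.0928  0.5878 -1.5135]
[4.1, 32.4, 0.4] [0.0, -0.0, 0.0]
[4.1, 32.4, 0.4] [0.0, -0.0, 0.0]
[4.2, 32.4, 0.4] [0.0, -0.0, 0.0]
[4.2, 32.4, 0.4] [0.0, -0.0, 0.0]
[4.2, 32.4, 0.4] [0.0, -0.0, 0.0]
[4.2, 32.4, 0.4] [0.0, -0.0, 0.0]
[4.2, 32.4, 0.4] [0.0, -0.0, 0.0]
[4.2, 32.4, 0.4] [0.0, -0.0, 0.0]
```

View pics/lift.png

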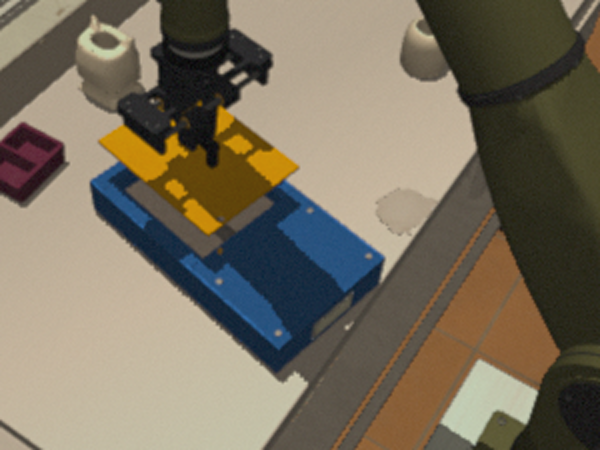

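Emit:
carry_out(
  motion=[
    [[2, 16, 0, 0, 0, 0, 0], [4, 32, 0, 0, 0, 0, 0], [4, 36, 0, 0, 0, 0, 0], [4, 36, 0, 0, 0, 0, 0], [5, 36, 0, 0, 0, 0, 0], [5, 36, 0, 0, 0, 0, 0], [5, 36, 0, 0, 0, 0, 0], [4, 31, 0, 0, 0, 0, 0]],
  ],
)

```text
clock: 4.25
tool_pos: [0.5333, -0.4017, 0.1732]
eef_rot: [0.995, -0.1, -0.001, -0.0]
contact_force: [0.5, 0.6, -2.5]
opening: 0.179
```

Emit:
carry_out(
  motion=[
    [[0, 0, 20, 0, 0, 0, 0], [0, 0, 30, 0, 0, 0, 0], [0, 0, 30, 0, 0, 0, 0], [0, 0, 25, 0, 0, 0, 0], [0, 0, 15, 0, 0, 0, 0], [0, 0, 8, 0, 0, 0, 0], [0, 0, 0, 0, 0, 0, 0], [0, 0, 0, 0, 0, 0, 0]],
  ],
)

```text
clock: 5.05
tool_pos: [0.5338, -0.3987, 0.0485]
eef_rot: [0.995, -0.099, -0.001, -0.001]
contact_force: [-5.4, 4.0, 13.8]
opening: 0.178
```

Run:
```python
from h import *
st(); a=snap("scene","lay.png",(240,60,540,285),2)
```

```text
clock 5.05
tool_pos [ 0.5338 -0.3987  0.0485]
eef_rot [ 0.9951 -0.0989 -0.0013 -0.001 ]
contact_force [-5.4358  4.0457 13.7883]
opening 0.1783
q [ 0.5622  1.0185  0.0202  1.5541 -0.033   0.5725 -1.1683]
```

View pics/lay.png

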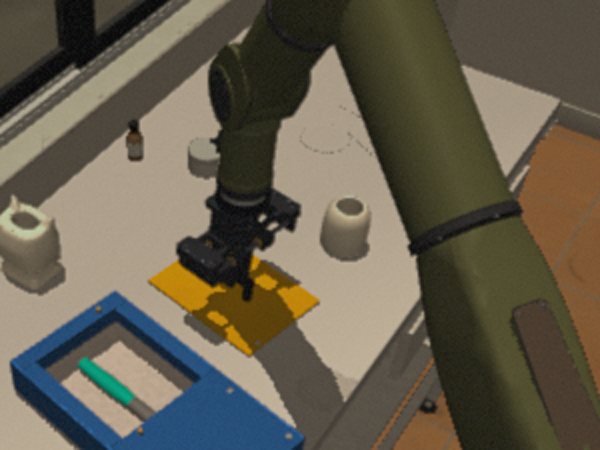

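The cover is over free table right of the box, one edge still slightly raised (shadow at (205,325)). The spatula's teal handle is visible in the opening from (82,362) to (130,400). Releasing.

Emit:
carry_out(
  motion=[
    [[0, 0, 0, 0, 0, 0, 30], [0, 0, 0, 0, 0, 0, 30], [0, 0, 0, 0, 0, 0, 60], [0, 0, 0, 0, 0, 0, 60], [0, 0, -15, 0, 0, 0, 70], [0, 0, -30, 0, 0, 0, 70], [0, 0, -40, 0, 0, 0, 70], [0, 0, -40, 0, 0, 0, 70]],
  ],
)

```text
clock: 5.9
tool_pos: [0.5345, -0.3998, 0.1738]
eef_rot: [0.995, -0.099, -0.0, 0.0]
contact_force: [-0.1, -0.4, -0.5]
opening: 0.7
```

Run:
```python
from h import *
st(); snap("top","sp.png",(280,190,480,340),4)
```

```text
clock 5.9
tool_pos [ 0.5345 -0.3998  0.1738]
eef_rot [ 0.9951 -0.099  -0.      0.    ]
contact_force [-0.0621 -0.4316 -0.4559]
opening 0.6996
q [ 0.557   0.8457  0.0313  1.5092 -0.033   0.7872 -1.1681]
```

View pics/sp.png

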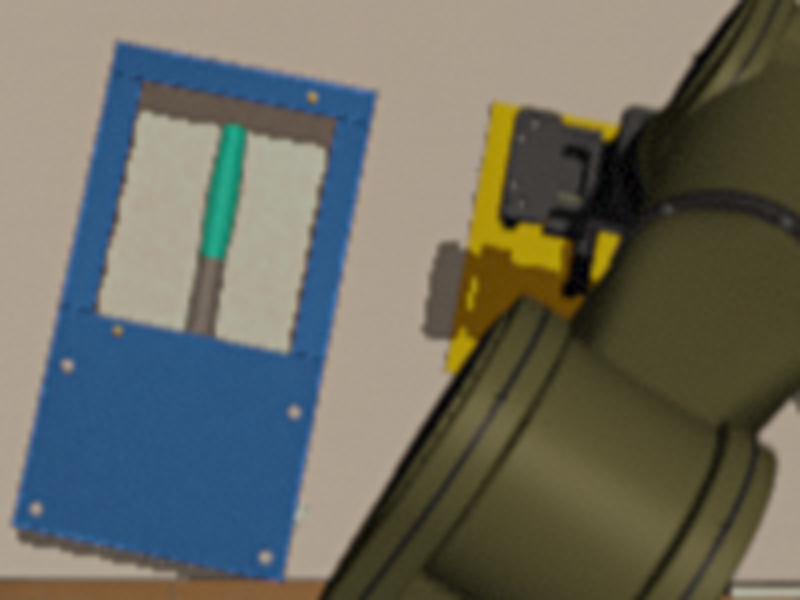

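Handle runs from (235,125) to (213,258) in the crop, blade shaft meets the deck at (201,331). The cover's left edge lies at (470,240), clear of the box.

Run:
```python
from h import *
s=snap("top")
f=lambda p:(280+p[0]/4-.4,190+p[1]/4-.4)
B=np.array([.4901,-.1255]);y=-.2;ex=np.array([np.cos(y),np.sin(y)]);ey=np.array([-ex[1],ex[0]])
P=[]
for p in[(235,125),(213,258),(201,331)]:
    q=ray(s,f(p),.018)[:2];P.append(q);print(np.round(q,4),"box",np.round([(q-B)@ex,(q-B)@ey],4))
d=P[0]-P[1];yaw=np.arctan2(d[1],d[0]);d2=P[0]-P[2];print("len",np.linalg.norm(d),"yaw",yaw,np.arctan2(d2[1],d2[0]))
yaw=np.arctan2(d2[1],d2[0])
g=P[1]+.036*d/np.linalg.norm(d);print("grip",g)
w=plan([g[0],g[1],.155],down(yaw),8)
w=plan([g[0],g[1],.029],down(yaw),5,w)
```

```text
[ 0.628  -0.1527] box [0.1405 0.0007]
[ 0.5293 -0.1364] box [ 0.0405 -0.0029]
[ 0.4761 -0.1277] box [-0.0133 -0.0049]
len 0.10005636507240878 yaw -0.16409358587119763 -0.16374643906946953
grip [ 0.5647753  -0.14228526]
[-3.2, -32.6, 2.8] [0.001, -0.001, -0.004]
[-3.0, -32.6, 2.8] [0.001, -0.001, -0.004]
[-2.9, -32.6, 2.8] [0.001, -0.001, -0.004]
[-2.7, -32.6, 2.9] [0.001, -0.001, -0.004]
[-2.6, -32.6, 2.9] [0.001, -0.001, -0.004]
[-2.4, -32.6, 2.9] [0.001, -0.001, -0.004]
[-2.3, -32.6, 3.0] [0.001, -0.001, -0.004]
[-2.1, -32.6, 3.0] [0.001, -0.001, -0.004]
[0.0, 0.0, 25.2] [0.0, 0.0, 0.0]
[0.0, 0.0, 25.2] [0.0, 0.0, 0.0]
[0.0, 0.0, 25.2] [0.0, 0.0, 0.0]
[0.0, 0.0, 25.2] [0.0, 0.0, 0.0]
[0.0, 0.0, 25.2] [0.0, 0.0, 0.0]
```

Emit:
carry_out(
  motion=[
    [[-3, -33, 0, 0, 0, -0.004, 60], [-3, -33, 0, 0, 0, -0.004, 60], [-3, -33, 3, 0, 0, -0.004, 60], [-3, -33, 3, 0, 0, -0.004, 60], [-3, -32, 3, 0, 0, -0.004, 60], [-2, -32, 3, 0, 0, -0.004, 60], [-2, -32, 3, 0, 0, -0.004, 60], [-2, -33, 4, 0, 0, -0.004, 60]],
  ],
)

```text
clock: 6.8
tool_pos: [0.5619, -0.1384, 0.1529]
eef_rot: [0.997, -0.083, 0.0, 0.0]
contact_force: [-0.1, 0.5, 1.2]
opening: 0.602
```

Run:
```python
from h import *
st(); delta([.5648,-.1423,.029],down(-.164))
```

```text
clock 6.8
tool_pos [ 0.5619 -0.1384  0.1529]
eef_rot [ 9.965e-01 -8.310e-02  2.000e-04  1.000e-04]
contact_force [-0.0995  0.5052  1.2194]
opening 0.6023
q [ 0.1242  0.7771  0.0646  1.8108 -0.0855  0.5559 -1.4943]
shift mm [  3.4   3.4 123.9]
rotvec [ 0.    -0.    -0.002]
```

Emit:
carry_out(
  motion=[
    [[3, 3, 20, 0, 0, 0, 60], [0, 0, 30, 0, 0, 0, 60], [0, 0, 30, 0, 0, 0, 60], [0, 0, 20, 0, 0, 0, 60], [0, 0, 12, 0, 0, 0, 60], [0, 0, 8, 0, 0, 0, 60], [0, 0, 4, 0, 0, 0, 60], [0, 0, 0, 0, 0, 0, 60]],
  ],
)

```text
clock: 7.6
tool_pos: [0.5646, -0.143, 0.0289]
eef_rot: [0.997, -0.083, 0.0, 0.0]
contact_force: [0.4, -0.2, -0.4]
opening: 0.602
```

Run:
```python
from h import *
st(); snap("scene","pre.png",(220,170,400,305),4)
```

```text
clock 7.6
tool_pos [ 0.5646 -0.143   0.0289]
eef_rot [ 9.965e-01 -8.300e-02  3.000e-04  1.000e-04]
contact_force [ 0.3608 -0.1666 -0.4077]
opening 0.6023
q [ 0.1482  0.9846  0.036   1.8302 -0.0931  0.3279 -1.4808]
```

Emit:
carry_out(
  motion=[
    [[0, 0, 0, 0, 0, 0, 20], [0, 0, 0, 0, 0, 0, 0], [0, 0, 0, 0, 0, 0, 0], [0, 0, 0, 0, 0, 0, 0], [0, 0, 0, 0, 0, 0, 0], [0, 0, 0, 0, 0, 0, 0], [0, 0, 0, 0, 0, 0, 0]],
  ],
  squeeze=50,
)

```text
clock: 8.35
tool_pos: [0.5646, -0.1427, 0.029]
eef_rot: [0.997, -0.083, 0.0, -0.0]
contact_force: [0.1, 1.0, 2.9]
opening: 0.26
```

```bash
cat > ex.py <<'E'
from h import *
# box-plane (u along spatula heading, z): tail/blade geometry. Spatula underside line; grasp offset from TCP
s=st(); yaw=-.164
# spatula frame: axis coordinate of TCP: 84 from mid; TCP height over underside
L0=.148+.084; h=s["tool_pos"][2]-.005   # tail to TCP along axis, TCP above underside
# box edge in u measured from TCP now: edge box x=-.020, TCP box x=.076
edge=-(.076+.020); ze=.060; tail0=-L0
def pose(tail,th,zt=.008):
    # tail underside point at (tail,zt), tilt th -> TCP (u,z), clearance of top surface (18mm) under edge
    c,sn=np.cos(th),np.sin(th)
    u=tail+L0*c-h*sn; z=zt+L0*sn+h*c
    e=np.array([edge-tail,ze-zt]); perp=-sn*e[0]+c*e[1]  # height of edge over underside line
    return u,z,(perp-.018)*1000
for tail,deg in[(0,0),(0,4),(0,8),(.0,10),(.02,12),(.04,14),(.06,17),(.08,20)]:
    u,z,cl=pose(tail0+tail,np.radians(deg)); print(tail,deg,np.round([u*1000,z*1000,cl],1), "handle end u",round(1000*(tail0+tail+.296*np.cos(np.radians(deg)))), "zlow",round(1000*(.008+.296*np.sin(np.radians(deg)))))
E
python3 ex.py
```

```text
clock 8.35
tool_pos [ 0.5646 -0.1427  0.029 ]
eef_rot [ 9.966e-01 -8.290e-02  3.000e-04 -1.000e-04]
contact_force [0.1151 0.9797 2.8873]
opening 0.2601
q [ 0.148   0.9845  0.0358  1.8303 -0.0932  0.3278 -1.4808]
0 0 [ 0. 32. 34.] handle end u 64 zlow 8
0 4 [-2.2 48.1 24.4] handle end u 63 zlow 29
0 8 [-5.6 64.1 14.6] handle end u 61 zlow 49
0.0 10 [-7.7 71.9  9.6] handle end u 60 zlow 59
0.02 12 [ 9.9 79.7  8.7] handle end u 78 zlow 70
0.04 14 [27.3 87.4  9.2] handle end u 95 zlow 80
0.06 17 [42.8 98.8  9.5] handle end u 111 zlow 95
0.08 20 [ 57.8 109.9  11.7] handle end u 126 zlow 109
```

```bash
cat >> ex.py <<'E'
print("rows")
p0=np.array(s["tool_pos"]);hd=np.array([np.cos(yaw),np.sin(yaw),0]);w=None
for tail,deg in[(0,4),(0,8),(.01,12),(.03,14),(.05,16),(.07,18)]:
    u,z,cl=pose(tail0+tail,np.radians(deg)); t=p0+hd*u;t[2]=z;print(deg,round(cl,1));w=plan(t,down(yaw,np.radians(deg)),2,w)
E
python3 ex.py | sed -n '/rows/,$p'
```

```text
rows
4 24.4
[-1.1, 0.0, -9.6] [-0.0, 0.035, -0.001]
[-0.8, 0.0, -9.6] [-0.0, 0.035, -0.001]
8 14.6
[-1.1, 0.0, -8.1] [-0.0, 0.035, -0.0]
[-0.8, 0.0, -8.1] [-0.0, 0.035, -0.0]
12 6.7
[3.8, -0.0, -7.4] [-0.0, 0.035, 0.0]
[4.1, -0.0, -7.2] [-0.0, 0.035, 0.0]
14 6.8
[9.3, 0.0, -2.0] [0.0, 0.017, -0.0]
[9.3, 0.0, -1.8] [0.0, 0.017, -0.0]
16 8.3
[9.2, -0.0, -1.6] [-0.0, 0.017, 0.0]
[9.2, -0.0, -1.5] [-0.0, 0.017, 0.0]
18 11.1
[9.1, -0.0, -1.3] [0.0, 0.017, -0.0]
[9.1, -0.0, -1.1] [0.0, 0.017, -0.0]
```

Emit:
carry_out(
  motion=[
    [[-1, 0, -10, 0, 0.035, 0, 0], [-1, 0, -10, 0, 0.035, 0, 0], [-1, 0, -8, 0, 0.035, 0, 0], [-1, 0, -8, 0, 0.035, 0, 0], [4, 0, -7, 0, 0.035, 0, 0], [4, 0, -7, 0, 0.035, 0, 0], [0, 0, 0, 0, 0, 0, 0]],
  ],
  squeeze=55,
)

```text
clock: 9.05
tool_pos: [0.5633, -0.1431, 0.0797]
eef_rot: [0.991, -0.083, 0.104, 0.009]
contact_force: [-0.3, 0.0, -1.1]
opening: 0.259
```

Run:
```python
from h import *
st(); snap("scene","tilt.png",(200,110,400,260),4)
```

```text
clock 9.05
tool_pos [ 0.5633 -0.1431  0.0797]
eef_rot [ 0.9911 -0.0827  0.1038  0.0088]
contact_force [-0.2591  0.049  -1.0784]
opening 0.2588
q [ 0.1664  0.8683  0.0053  2.0203 -0.0983  0.0445 -1.4702]
```

View pics/tilt.png

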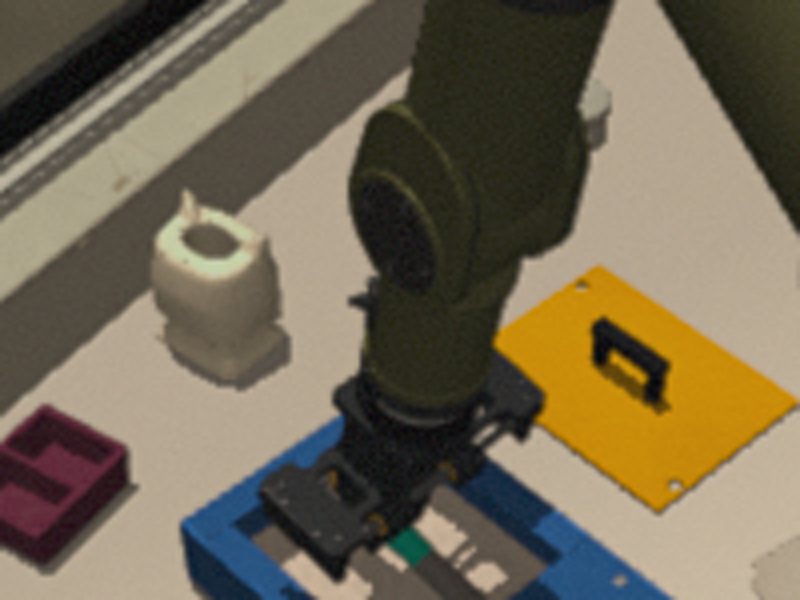

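Cover lies flat on the table, clear of the box, handle up at (630,355); the spatula is tilted with its blade still under the deck. Joint 6 is near its lower limit, so I draw along the axis at this tilt (reach opens joint 6).

Emit:
carry_out(
  motion=[
    [[6, 0, 0, 0, 0, 0, 0], [12, 0, 0, 0, 0, 0, 0], [12, 0, 0, 0, 0, 0, 0], [12, 0, 0, 0, 0, 0, 0], [12, 0, 0, 0, 0, 0, 0], [12, 0, 0, 0, 0, 0, 0], [4, 0, 0, 0, 0, 0, 0], [0, 0, 0, 0, 0, 0, 0]],
  ],
)

```text
clock: 9.9
tool_pos: [0.6326, -0.1542, 0.0939]
eef_rot: [0.991, -0.082, 0.105, 0.009]
contact_force: [0.8, -0.2, -2.2]
opening: 0.253
```

Run:
```python
from h import *
st(); snap("scene","d1.png",(200,110,400,260),4)
```

```text
clock 9.9
tool_pos [ 0.6326 -0.1542  0.0939]
eef_rot [ 0.991  -0.0824  0.1048  0.0088]
contact_force [ 0.7569 -0.1524 -2.1711]
opening 0.2534
q [ 0.1519  0.8891  0.0292  1.8083 -0.0986  0.2347 -1.4754]
```

View pics/d1.png

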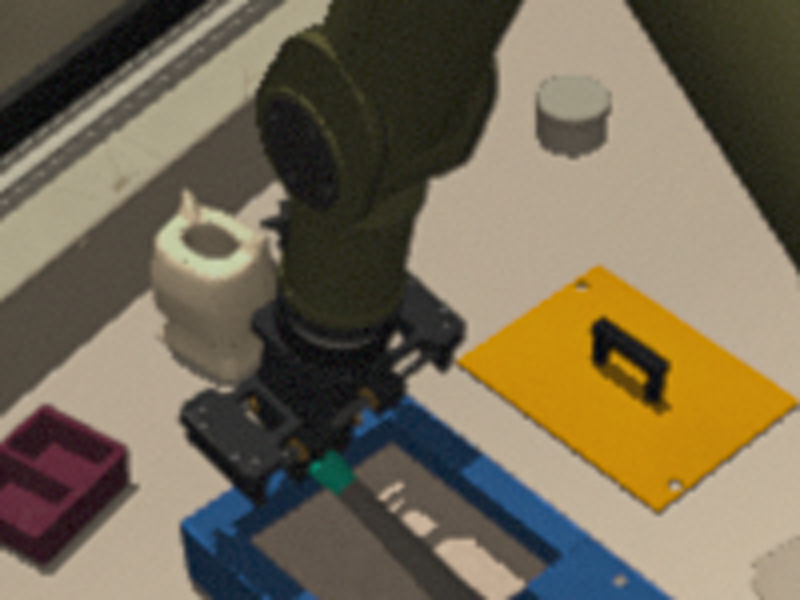

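Gripper at (300,420), spatula half out with the grey shaft running under the deck; nothing obstructs. Continue drawing.

Emit:
carry_out(
  motion=[
    [[6, 0, 0, 0, 0, 0, 0], [12, 0, 0, 0, 0, 0, 0], [12, 0, 0, 0, 0, 0, 0], [12, 0, 0, 0, 0, 0, 0], [12, 0, 0, 0, 0, 0, 0], [12, 0, 0, 0, 0, 0, 0], [10, 0, 0, 0, 0, 0, 0], [4, 0, 0, 0, 0, 0, 0]],
  ],
)

```text
clock: 10.75
tool_pos: [0.7098, -0.1672, 0.111]
eef_rot: [0.991, -0.082, 0.105, 0.009]
contact_force: [0.3, 0.7, -1.1]
opening: 0.254
```

Run:
```python
from h import *
st(); snap("top","d2.png",(280,150,480,300),4)
```

```text
clock 10.75
tool_pos [ 0.7098 -0.1672  0.111 ]
eef_rot [ 0.991  -0.0825  0.1049  0.0088]
contact_force [ 0.3491  0.7215 -1.0754]
opening 0.2541
q [ 0.1415  0.9372  0.0518  1.5504 -0.0976  0.4454 -1.4854]
```

View pics/d2.png

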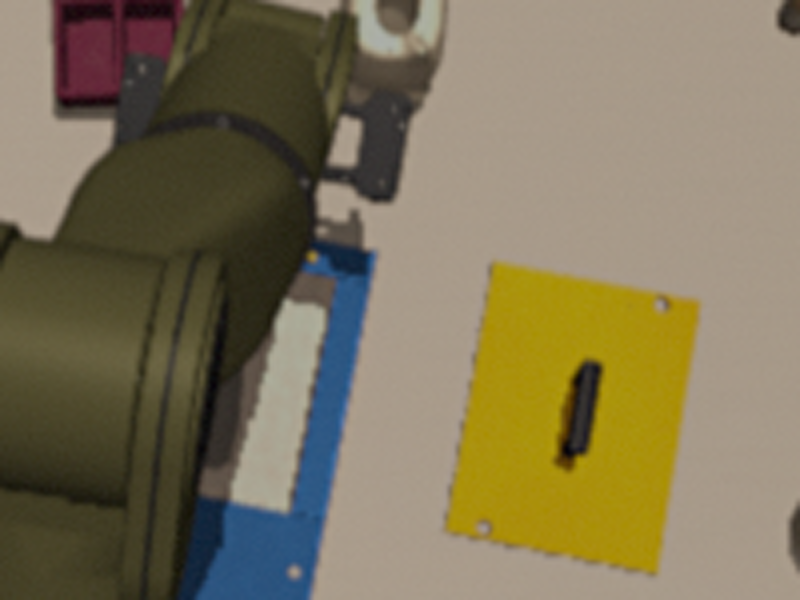

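The gripper's right end (385,160) is close to the tall mould's base (395,80) but clear. By geometry the blade tip is ~20 mm past the deck edge, so I lift straight up.

Emit:
carry_out(
  motion=[
    [[2, 0, -8, 0, 0, 0, 0], [3, 0, -12, 0, 0, 0, 0], [3, 0, -15, 0, 0, 0, 0], [3, 0, -15, 0, 0, 0, 0], [3, 0, -15, 0, 0, 0, 0], [3, 0, -15, 0, 0, 0, 0], [3, 0, -15, 0, 0, 0, 0], [3, 0, -15, 0, 0, 0, 0]],
  ],
)

```text
clock: 11.6
tool_pos: [0.7085, -0.1671, 0.2247]
eef_rot: [0.991, -0.083, 0.105, 0.009]
contact_force: [-0.5, 0.9, -1.7]
opening: 0.257
```

Run:
```python
from h import *
st()
```

```text
clock 11.6
tool_pos [ 0.7085 -0.1671  0.2247]
eef_rot [ 0.991  -0.0825  0.1046  0.0087]
contact_force [-0.4904  0.8917 -1.6802]
opening 0.2569
q [ 0.1298  0.7901  0.0747  1.4857 -0.0903  0.6585 -1.4945]
```

Emit:
carry_out(
  motion=[
    [[2, 0, -15, 0, -0.03, 0, 0], [2, 0, -15, 0, -0.03, 0, 0], [0, 0, -15, 0, -0.03, 0, 0], [-5, 0, -15, 0, -0.03, 0, 0], [-5, 0, -15, 0, 0, 0, 0], [-5, 0, -10, 0, 0, 0, 0], [0, 0, 0, 0, 0, 0, 0], [0, 0, 0, 0, 0, 0, 0]],
  ],
)

```text
clock: 12.4
tool_pos: [0.6853, -0.1632, 0.3066]
eef_rot: [0.996, -0.083, 0.045, 0.004]
contact_force: [0.0, -0.9, -1.2]
opening: 0.257
```

Run:
```python
from h import *
s=st(); c=snap("scene","fin.png")
A=rot(s["eef_rot"]);p=np.array(s["tool_pos"])
for n,a in(("handle end",.061),("blade tip",-.232)):
    q=p+A@np.array([a,0,.015]);print(n,np.round(q,3),proj(c,q))
```

```text
clock 12.4
tool_pos [ 0.6853 -0.1632  0.3066]
eef_rot [ 0.9955 -0.083   0.0448  0.0037]
contact_force [ 0.0133 -0.9438 -1.2108]
opening 0.2567
q [ 0.1202  0.7215  0.0973  1.3425 -0.0794  0.9911 -1.5061]
handle end [ 0.747 -0.173  0.297] [241.81627912 137.62096149]
blade tip [ 0.459 -0.125  0.271] [329.04553486 205.72971879]
```

View pics/fin.png

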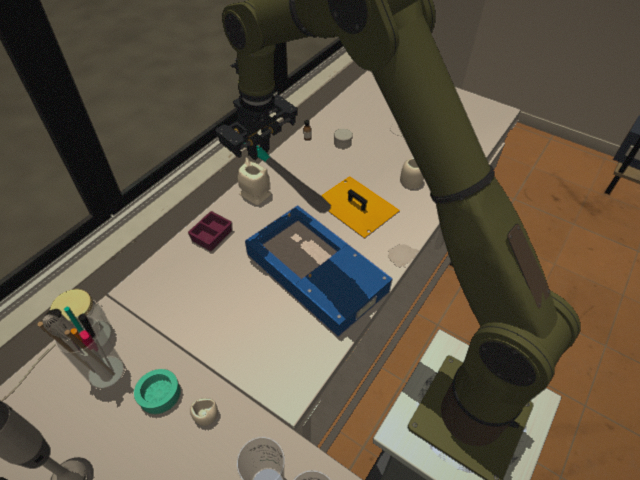

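The spatula hangs free. Its blade tip shows at (328,210), against a predicted (329,206), which puts it at about z 0.27 m. The cover lies flat and the moulds are where they were.

```bash
python3 -c "
from h import *
print(ticket.finish_job()); st()"
```

```text
the job is handed in; nothing more can be done
None
the job is handed in; nothing more can be done
```

I did the job in the order asked and handed it in at about 12.4 s of the 58 s allowed. The hand-in reported no verdict.

**What I did:**
- **Cover:** I lifted it off its pins by the black handle, laid it on the table to the right of the box and let go.
- **Spatula:** I gripped it by the teal handle, tilted it about 12° handle end up, drew it out lengthwise from under the deck and lifted it clear.

**Last checks:**
- **Grip:** The gripper was 0.257 open, about the 24 mm handle width. The force on the wrist was about 1 N, the spatula's own weight.
- **Height:** The blade tip is at about z 0.27 m, roughly 20 cm above the top of the box. The picture puts the tip within about 4 pixels of where I computed it.
- **Surroundings:** The cover lies flat on the table, and the three moulds look unmoved by eye.

**What did not go as planned:**
- **Cover touchdown:** The cover met the table about 6 mm earlier than expected, with about 14 N of upward force and one edge slightly raised. It settled flat when I let go.
- **Joint 6:** It came within 0.005 rad of its lower limit during the tilt. I therefore kept the tilt at 12° and drew the spatula out along its own axis.

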